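# Move the toiletry bottles to the clean rack in the same order

### The arm

A 6-joint arm with a two-finger parallel gripper is mounted at the origin on the work surface. World frame = base frame: x ahead of the robot, y to its left, z up, the work surface at z = 0. Lengths are in m, angles in rad, forces in N, time in s.
With the tool pointing down it reaches from about 0.35 to 0.975 m from the base axis. Payload 4.9 kg.
Tool frame: the origin (TCP) lies on the centre line of the jaws, within the pads' length; the fingertips stand manip.tip_reach ahead of it and the grasp point (between the pads) is the TCP (manip.tip_reach is the distance from the TCP to the fingertips, in m); z points along the fingers, y is the line along which they close (so a half turn about z gives the same grasp; the last joint's range is limited). The gripper opens to 85 mm and grips with 20 to 120 N. Pads are 22 mm wide; open, the fingers measure 114 mm over their backs; the gripper's body (76 mm by 85 mm) begins 54 mm behind the grasp point. The pads swing forward as they close: fully open they stand 13 mm farther back than shut.
Start: joints at [1.226, 0.053, 1.613, -0, 1.476, -0.119], TCP at [0.14, 0.609, 0.25] pointing down, gripper open.
Joint ranges: [-3.01, 3.01], [-1.01, 2.22], [0.06, 2.58], [-1.02, 4.17], [0.09, 2.62], [-3.14, 3.14]. Speed limits (rad/s): [2.57, 2.57, 3.14, 3.14, 3.14, 3.14].

### API

Orientations are given as a unit quaternion [w, x, y, z].
In Python, from plant import manip gives the robot as it stands. The module is installed in compiled form; this text tells all that it offers.
- The arm moves only by the tool move_arm, never from a script. Its argument "rows" is a list of rows, each a list of 7 numbers: the shift along the tool's x, y, z in cm, then the turn, a rotation vector about the tool's x, y, z in degrees, then the opening, from -1 (shut) to 1 (fully open). In form: [[tx, ty, tz, ax, ay, az, jaw], ...]. A call has 1 to 20 rows; each row shifts and turns the commanded pose from where the row before left it, along the tool's axes as they then stand; what a row does not reach is not made up. A row lasts 1/12 s, in which the tool goes at most 41.7 mm and 7.16 degrees, less where a joint would pass 70% of its speed; a pose out of reach is approached as far as the arm can. A call is refused whole if a number of a shift passes 4.17 or a number of a turn 7.16, either way. A call with a gripper value outside its range is refused whole. The fingers move at their own pace and stop on an object; the grip force is fixed at half the most. Time passes only in rows, so rows that do not move let the fingers close. It gives the time, the measured TCP pose, the force, the opening and the grip force at its end, in the units of the state.
- manip.state(): the state, without advancing time (a new reading comes with each control period).
- manip.grab_frame(name): name is "scene" or "top"; returns a dict with "img" (400x640x3 uint8, blue, green, red), "mtx" (3x3 intrinsics, pixels), "R" (3x3) and "t" (3): a world point X has camera coordinates R X + t. Camera axes: x right, y down, z forward; pixel columns grow to the right and rows downward; lengths in m; the calibration is good to about 2 mm. A picture is of the moment at which its call begins. There is no depth.
- manip.job_done(): hands the job in; it is judged then, once.
The state is a dict: "time": time; "joint_pos": joint angles; "joint_vel": joint speeds; "joint_efforts": joint torques, N m; "tool_pos": TCP position; "tool_rot": TCP orientation; "contact_force": force on the tool from outside, world axes, zero at the start; "ft_torque": the same for the moment, N m; "gripper_width": opening from 0.0 (shut) to 1.0 (fully open); "grasp_force": force on a finger pad.
Only numpy, scipy, OpenCV 4.12 (cv2) and the standard library are available. Lean on these libraries where they do the work, as an engineer would, in place of code of your own. Each camera call takes 0.05 s, during which the arm holds its last target. There are 200 camera calls.

### The job

The drip tray by the laundry sink is due for a scrub: move the four bottles from the grey tray into the four pockets of the blue rack, one bottle to a pocket, in the same order as counted from the orange tab of each (the bottle nearest the tray's tab goes into the pocket nearest the rack's tab, and so on along the row). Never tip a bottle over, and leave every one standing upright on its pocket's floor.

Things in the scene. Friction and masses are not known exactly. Their poses are not given: they have to be found in the camera images.
- bottle_purple: loose closed purple toiletry bottle, all in one colour with its cap, 0.14 kg or so: an upright round cylinder 38 mm in diameter up to 98 mm, then a shoulder and a narrow cap, 128 mm tall in all. Origin: centre of its underside, z up. Its yaw means nothing.
- bottle_white: loose closed white toiletry bottle, all in one colour with its cap, 0.14 kg or so: an upright round cylinder 40 mm in diameter up to 98 mm, then a shoulder and a narrow cap, 120 mm tall in all. Origin: centre of its underside, z up. Its yaw means nothing.
- bottle_green: loose closed green toiletry bottle, all in one colour with its cap, 0.14 kg or so: an upright round cylinder 36 mm in diameter up to 98 mm, then a shoulder and a narrow cap, 126 mm tall in all. Origin: centre of its underside, z up. Its yaw means nothing.
- bottle_yellow: loose closed yellow toiletry bottle, all in one colour with its cap, 0.14 kg or so: an upright round cylinder 40 mm in diameter up to 98 mm, then a shoulder and a narrow cap, 118 mm tall in all. Origin: centre of its underside, z up. Its yaw means nothing.
- saucer_purple: fixed purple round saucer, a flat disc 52 mm across and 4 mm thick, lying on the tray; the purple bottle stands on it at the start. It stays where it is, so it keeps showing where that bottle stood. Origin: centre of its underside.
- saucer_white: fixed white round saucer, a flat disc 52 mm across and 4 mm thick, lying on the tray; the white bottle stands on it at the start. It stays where it is, so it keeps showing where that bottle stood. Origin: centre of its underside.
- saucer_green: fixed green round saucer, a flat disc 52 mm across and 4 mm thick, lying on the tray; the green bottle stands on it at the start. It stays where it is, so it keeps showing where that bottle stood. Origin: centre of its underside.
- saucer_yellow: fixed yellow round saucer, a flat disc 52 mm across and 4 mm thick, lying on the tray; the yellow bottle stands on it at the start. It stays where it is, so it keeps showing where that bottle stood. Origin: centre of its underside.
- tray: fixed dark grey drip tray, 66 x 246 mm, on which the bottles stand at the start. Origin: centre of its underside; its own y axis runs along the row, and its orange tab (46 x 14 mm, 14 mm high) is on the +y end. The four places are at y = +90, +30, -30, -90 mm (counted from the tab), x = 0; the floor is 8 mm above the origin, the saucer tops 12 mm; low rims along the long sides reach 14 mm.
- rack: fixed blue rack, 64 x 244 mm, with four square open-topped pockets in a row, empty at the start. Origin: centre of its underside; its own y axis runs along the row, and its orange tab (46 x 14 mm, 30 mm high) is on the +y end. Pocket centres at y = +90, +30, -30, -90 mm (counted from the tab), x = 0; each pocket is 56 x 56 mm inside, its floor 5 mm above the origin, its 4 mm walls reach 30 mm.

How it is judged:
At the end, for the whole second after the job is handed in: Each bottle stands in the rack pocket that has the same number from the rack's orange tab as its saucer has from the tray's orange tab: within 15 mm of the pocket's centre along and across the row, its underside within 4 mm of the pocket's floor, tilted less than 0.1 rad, at rest (under 0.02 m/s) (((y of saucer_purple in the frame of tray between -0.11 and -0.07 m and y of bottle_purple in the frame of rack between -0.105 and -0.075 m) or (y of saucer_purple in the frame of tray between -0.05 and -0.01 m and y of bottle_purple in the frame of rack between -0.045 and -0.015 m) or (y of saucer_purple in the frame of tray between 0.01 and 0.05 m and y of bottle_purple in the frame of rack between 0.015 and 0.045 m) or (y of saucer_purple in the frame of tray between 0.07 and 0.11 m and y of bottle_purple in the frame of rack between 0.075 and 0.105 m)) and x of bottle_purple in the frame of rack between -0.015 and 0.015 m and z of bottle_purple in the frame of rack between 0.001 and 0.009 m and angle between each of bottle_purple, bottle_white, bottle_green, bottle_yellow's own z axis and vertical below 0.1 rad and linear speed of each of bottle_purple, bottle_white, bottle_green, bottle_yellow below 0.02 m/s and ((y of saucer_white in the frame of tray between -0.11 and -0.07 m and y of bottle_white in the frame of rack between -0.105 and -0.075 m) or (y of saucer_white in the frame of tray between -0.05 and -0.01 m and y of bottle_white in the frame of rack between -0.045 and -0.015 m) or (y of saucer_white in the frame of tray between 0.01 and 0.05 m and y of bottle_white in the frame of rack between 0.015 and 0.045 m) or (y of saucer_white in the frame of tray between 0.07 and 0.11 m and y of bottle_white in the frame of rack between 0.075 and 0.105 m)) and x of bottle_white in the frame of rack between -0.015 and 0.015 m and z of bottle_white in the frame of rack between 0.001 and 0.009 m and ((y of saucer_green in the frame of tray between -0.11 and -0.07 m and y of bottle_green in the frame of rack between -0.105 and -0.075 m) or (y of saucer_green in the frame of tray between -0.05 and -0.01 m and y of bottle_green in the frame of rack between -0.045 and -0.015 m) or (y of saucer_green in the frame of tray between 0.01 and 0.05 m and y of bottle_green in the frame of rack between 0.015 and 0.045 m) or (y of saucer_green in the frame of tray between 0.07 and 0.11 m and y of bottle_green in the frame of rack between 0.075 and 0.105 m)) and x of bottle_green in the frame of rack between -0.015 and 0.015 m and z of bottle_green in the frame of rack between 0.001 and 0.009 m and ((y of saucer_yellow in the frame of tray between -0.11 and -0.07 m and y of bottle_yellow in the frame of rack between -0.105 and -0.075 m) or (y of saucer_yellow in the frame of tray between -0.05 and -0.01 m and y of bottle_yellow in the frame of rack between -0.045 and -0.015 m) or (y of saucer_yellow in the frame of tray between 0.01 and 0.05 m and y of bottle_yellow in the frame of rack between 0.015 and 0.045 m) or (y of saucer_yellow in the frame of tray between 0.07 and 0.11 m and y of bottle_yellow in the frame of rack between 0.075 and 0.105 m)) and x of bottle_yellow in the frame of rack between -0.015 and 0.015 m and z of bottle_yellow in the frame of rack between 0.001 and 0.009 m); the robot touches nothing.
It fails at once if a bottle is tipped over (tilted more than 0.7 rad) (angle between any of bottle_purple, bottle_white, bottle_green, bottle_yellow's own z axis and vertical above 0.7 rad).
It also fails if it takes over 106 s, if anything falls off the work surface, if the arm or the gripper's body presses on something with over 40 N, if the wrist force passes 120 N, or if a joint passes its speed limit or range.

## Working session

There is one attempt and no reset: what is moved stays moved. The work goes in short steps, Python scripts to look and compute and a tool call to move; the robot and the scene stay as the last step left them, time stands still between calls to the robot, and variables do not carry over. Pictures are saved under pics/ and viewed, at most 14 in all, crops included, and the job is handed in when it is done.

Besides the shell and the picture viewer there is one more tool, called in YAML: its name, and indented under it one key for each argument. move_arm: Moves the arm, as the interface text tells. Its arguments: {"type":"object","properties":{"rows":{"type":"array","items":{"type":"array","items":{"type":"number"}}}},"required":["rows"]}

```bash
mkdir -p pics; python3 - <<'E'
from plant import manip
import cv2
s=manip.state(); print({k:s[k] for k in('time','tool_pos','tool_rot','gripper_width')},manip.tip_reach)
for n in('top','scene'):
    f=manip.grab_frame(n); cv2.imwrite(f'pics/{n}0.png',f['img']); print(n,f['mtx'].tolist(),(-f['R'].T@f['t']).round(3),f['R'].round(2).tolist())
E
```

```text
{'time': 0.0, 'tool_pos': array([0.1397523 , 0.60857599, 0.24906112]), 'tool_rot': array([-2.25182317e-04,  1.12659304e-01,  9.93633138e-01, -1.00863092e-03]), 'gripper_width': 1.0015966842344886} 0.019
top [[408.6583510279191, 0.0, 314.60644625587645], [0.0, 408.6583510279191, 198.39964703958012], [0.0, 0.0, 1.0]] [ 0.488 -0.019  1.007] [[0.02, -1.0, 0.0], [-1.0, -0.02, -0.03], [0.03, -0.0, -1.0]]
scene [[507.52609874670435, 0.0, 324.5157583942022], [0.0, 507.52609874670435, 200.07567472097563], [0.0, 0.0, 1.0]] [ 0.99  -0.52   0.799] [[0.72, 0.7, 0.01], [0.52, -0.52, -0.68], [-0.47, 0.49, -0.74]]
```

View pics/top0.png

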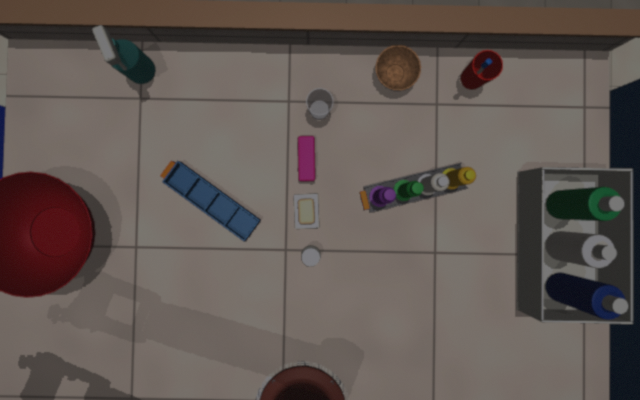

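View pics/scene0.png

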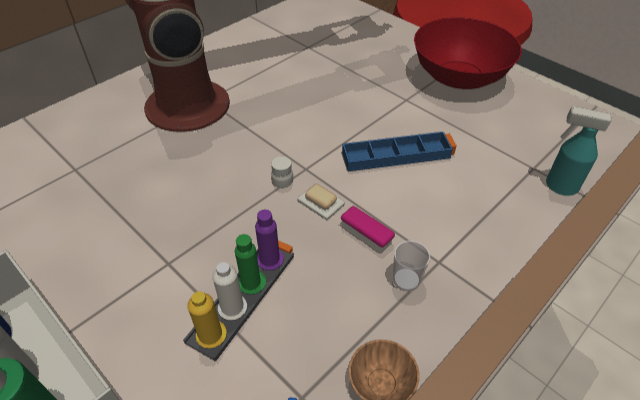

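The top view shows the rack with its tab at about (169,170) and its far end at (252,230). The tray's tab is at (364,200), followed along the row by purple, green, white and yellow. Next I'll enlarge both.

```bash
python3 - <<'E'
import cv2
i=cv2.imread('pics/top0.png')
a=cv2.resize(i[150:250,150:275],None,fx=6,fy=6,interpolation=cv2.INTER_CUBIC)
b=cv2.resize(i[155:220,352:485],None,fx=6,fy=6,interpolation=cv2.INTER_CUBIC)
cv2.imwrite('pics/r.png',cv2.convertScaleAbs(a,alpha=1.6));cv2.imwrite('pics/t.png',cv2.convertScaleAbs(b,alpha=2))
E
```

```text
(no output)
```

View pics/r.png

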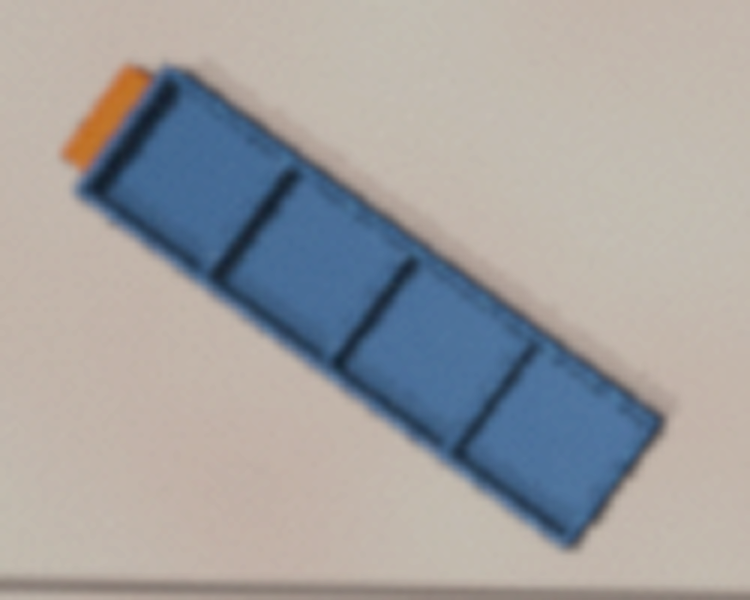

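View pics/t.png

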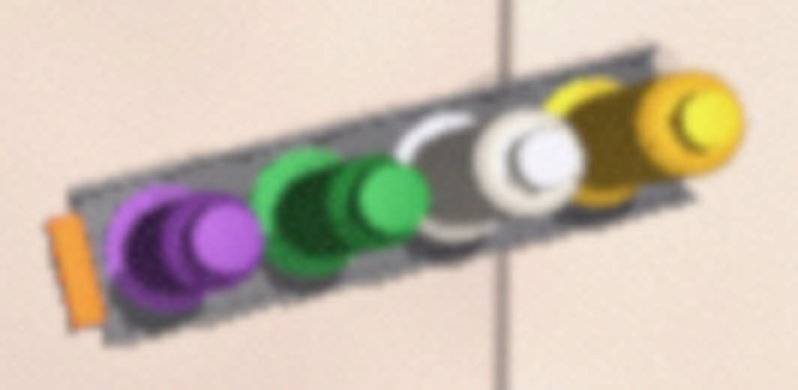

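The rack crop shows top corners at about (170,67), (80,188), (573,547) and (663,420). In the tray crop the corners are (70,190), (105,345), (692,198) and (655,45). The cap tops are purple (226,240), green (393,200), white (547,157) and yellow (710,118).

```bash
cat > h.py <<'E'
import numpy as np
from plant import manip
def ray(f,uv,z):
    c=-f['R'].T@f['t']; d=f['R'].T@np.linalg.inv(f['mtx'])@np.array([*uv,1.])
    return (c+d*(z-c[2])/d[2])[:2]
E
python3 - <<'E'
from h import *
f=manip.grab_frame('top')
def cr(p,o): return (np.array(p)+.5)/6-.5+np.array(o)
R=np.array([ray(f,cr(p,(150,150)),.03) for p in[(170,67),(80,188),(573,547),(663,420)]])
T=np.array([ray(f,cr(p,(352,155)),.012) for p in[(70,190),(105,345),(692,198),(655,45)]])
for n,P,in(('rack',R),('tray',T)):
    c=P.mean(0); y=P[:2].mean(0)-P[2:].mean(0); L=np.linalg.norm(y); y/=L
    print(n,c.round(4),'len',L.round(4),'w',np.linalg.norm(P[0]-P[1]).round(4),np.linalg.norm(P[2]-P[3]).round(4),'yaw y-axis deg',np.degrees(np.arctan2(y[1],y[0])).round(1))
    for k in(.09,.03,-.03,-.09): print((c+k*y).round(4))
B=[ray(f,cr(p,(352,155)),z) for p,z in[((226,240),.14),((393,200),.138),((547,157),.132),((710,118),.130)]]
print('caps',np.round(B,4), np.linalg.norm(np.diff(B,axis=0),axis=1))
S=[ray(f,cr(p,(352,155)),.098+.012) for p in[(528,163),(690,124)]]
print('shoulder w,y',np.round(S,4))
s=manip.state();from scipy.spatial.transform import Rotation as Q
q=s['tool_rot'];print(Q.from_quat([*q[1:],q[0]]).as_matrix().round(3),s['tool_pos'])
E
```

```text
rack [0.5043 0.226 ] len 0.2428 w 0.0599 0.0617 yaw y-axis deg 55.3
[0.5555 0.3   ]
[0.5214 0.2506]
[0.4872 0.2013]
[0.4531 0.152 ]
tray [ 0.5463 -0.2647] len 0.2459 w 0.0645 0.064 yaw y-axis deg 105.0
[ 0.523  -0.1778]
[ 0.5385 -0.2357]
[ 0.5541 -0.2937]
[ 0.5696 -0.3516]
caps [[ 0.5217 -0.1784]
 [ 0.537  -0.2379]
 [ 0.5537 -0.2943]
 [ 0.569  -0.3532]] [0.0613983  0.05883787 0.06089065]
shoulder w,y [[ 0.5531 -0.2943]
 [ 0.5685 -0.3536]]
[[-0.975  0.224 -0.001]
 [ 0.224  0.975 -0.002]
 [ 0.    -0.002 -1.   ]] [0.139741   0.6087003  0.24929671]
```

```bash
cat >> h.py <<'E'
from scipy.spatial.transform import Rotation as Q
TG={'p':(.5222,-.1781),'g':(.5378,-.2368),'w':(.5538,-.2940),'y':(.569,-.3525),
'rp':(.5555,.3000),'rg':(.5214,.2506),'rw':(.4872,.2013),'ry':(.4531,.1520)}
def go(k,z):
    "turn first (about tool z), then shift in turned tool axes"
    s=manip.state(); q=s['tool_rot']; M=Q.from_quat([*q[1:],q[0]]).as_matrix()
    yaw=np.degrees(np.arctan2(M[1,1],M[0,1])); want=-34.7 if k[0]=='r' else 15.
    c,n=np.cos(np.radians(want)),np.sin(np.radians(want))
    d=np.array([*TG[k],z])-s['tool_pos']
    print(k,'t',round(s['time'],2),'pos',s['tool_pos'].round(4),'tilt',M[:,2].round(3),'turn',round(-(want-yaw),1),
      'shift cm',np.round([100*(-n*d[0]+c*d[1]),100*(c*d[0]+n*d[1]),-100*d[2]],2),'F',s['contact_force'].round(1),'w',round(s['gripper_width'],3),'g',round(s['grasp_force'],1))
E
python3 -c "
from h import *
go('p',.26)"
```

```text
p t 0.15 pos [0.1397 0.6087 0.2493] tilt [-0.001 -0.002 -1.   ] turn 62.1 shift cm [-85.9   16.58  -1.07] F [-0.6 -0.5  0.1] w 0.999 g 0.0
```

move_arm:
  rows:
    - [0,0,-0.2,0,0,6.9,1]
    - [0,0,-0.2,0,0,6.9,1]
    - [0,0,-0.2,0,0,6.9,1]
    - [0,0,-0.2,0,0,6.9,1]
    - [0,0,-0.2,0,0,6.9,1]
    - [0,0,0,0,0,6.9,1]
    - [0,0,0,0,0,6.9,1]
    - [0,0,0,0,0,6.9,1]
    - [0,0,0,0,0,6.9,1]
    - [0,0,0,0,0,0,1]

```text
time: 0.98
tool_pos: [0.1398, 0.6089, 0.2598]
tool_rot: [0.0, 0.61, 0.793, -0.0]
contact_force: [-0.7, -0.4, 0.8]
gripper_width: 1.0
grasp_force: 0.0
```

```bash
python3 -c "
from h import *
go('p',.26)"
```

```text
p t 0.98 pos [0.1398 0.6089 0.2598] tilt [-0.    -0.001 -1.   ] turn -0.1 shift cm [-8.592e+01  1.656e+01 -2.000e-02] F [-0.7 -0.4  0.8] w 1.0 g 0.0
```

move_arm:
  rows:
    - [-2.5,0.5,0,0,0,0,1]
    - [-2.5,0.5,0,0,0,0,1]
    - [-2.5,0.5,0,0,0,0,1]
    - [-2.5,0.5,0,0,0,0,1]
    - [-2.5,0.5,0,0,0,0,1]
    - [-2.5,0.5,0,0,0,0,1]
    - [-2.5,0.5,0,0,0,0,1]
    - [-2.5,0.5,0,0,0,0,1]
    - [-2.5,0.5,0,0,0,0,1]
    - [-2.5,0.5,0,0,0,0,1]
    - [-2.5,0.5,0,0,0,0,1]
    - [-2.5,0.5,0,0,0,0,1]
    - [-2.5,0.5,0,0,0,0,1]
    - [-2.5,0.5,0,0,0,0,1]
    - [-2.5,0.5,0,0,0,0,1]
    - [-2.5,0.5,0,0,0,0,1]
    - [-2.5,0.5,0,0,0,0,1]
    - [-2.5,0.5,0,0,0,0,1]
    - [-2.5,0.5,0,0,0,0,1]
    - [-2.5,0.5,0,0,0,0,1]

```text
time: 2.65
tool_pos: [0.3658, 0.1507, 0.2602]
tool_rot: [0.0, 0.608, 0.794, 0.0]
contact_force: [0.4, -0.2, -0.0]
gripper_width: 1.001
grasp_force: 0.0
```

move_arm:
  rows:
    - [-2.5,0.5,0,0,0,0,1]
    - [-2.5,0.5,0,0,0,0,1]
    - [-2.5,0.5,0,0,0,0,1]
    - [-2.5,0.5,0,0,0,0,1]
    - [-2.5,0.5,0,0,0,0,1]
    - [-2.5,0.5,0,0,0,0,1]
    - [-2.5,0.5,0,0,0,0,1]
    - [-2.5,0.5,0,0,0,0,1]
    - [-2.5,0.5,0,0,0,0,1]
    - [-2.5,0.5,0,0,0,0,1]
    - [-2.5,0.5,0,0,0,0,1]
    - [-2.5,0.5,0,0,0,0,1]
    - [-2.5,0.5,0,0,0,0,1]
    - [-2,0.2,0,0,0,0,1]
    - [-1.4,0,0,0,0,0,1]
    - [0,0,0,0,0,0,1]
    - [0,0,0,0,0,0,1]

```text
time: 4.07
tool_pos: [0.5228, -0.1777, 0.26]
tool_rot: [-0.001, 0.609, 0.793, 0.0]
contact_force: [-0.4, 0.6, 0.1]
gripper_width: 0.999
grasp_force: 0.0
```

```bash
python3 -c "
from h import *
import cv2
go('p',.095)
cv2.imwrite('pics/s1.png',manip.grab_frame('scene')['img'])"
```

```text
p t 4.07 pos [ 0.5228 -0.1777  0.26  ] tilt [-0.001  0.001 -1.   ] turn -0.0 shift cm [-0.03 -0.07 16.5 ] F [-0.4  0.6  0.1] w 0.999 g 0.0
```

View pics/s1.png

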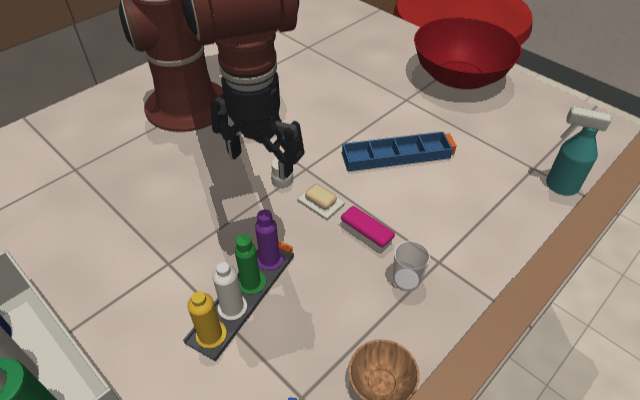

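The gripper is above the purple bottle, with its fingertips near (235,155) and (285,170). Now I'll descend and grasp.

move_arm:
  rows:
    - [0,0,2,0,0,0,1]
    - [0,0,2,0,0,0,1]
    - [0,0,2,0,0,0,1]
    - [0,0,2,0,0,0,1]
    - [0,0,2,0,0,0,1]
    - [0,0,2,0,0,0,1]
    - [0,0,2,0,0,0,1]
    - [0,0,1.5,0,0,0,1]
    - [0,0,1,0,0,0,1]
    - [0,0,0,0,0,0,1]
    - [0,0,0,0,0,0,-1]
    - [0,0,0,0,0,0,-1]
    - [0,0,0,0,0,0,-1]
    - [0,0,0,0,0,0,-1]
    - [0,0,0,0,0,0,-1]
    - [0,0,0,0,0,0,-1]
    - [0,0,0,0,0,0,-1]
    - [0,0,0,0,0,0,-1]

```text
time: 5.62
tool_pos: [0.5236, -0.1782, 0.0969]
tool_rot: [0.001, 0.609, 0.793, -0.0]
contact_force: [-3.4, -0.4, 6.0]
gripper_width: 0.431
grasp_force: 59.4
```

```bash
python3 -c "
from h import *
import cv2
go('p',.095)
cv2.imwrite('pics/s2.png',manip.grab_frame('scene')['img'][100:380,120:400].repeat(2,0).repeat(2,1))"
```

```text
p t 5.62 pos [ 0.5236 -0.1782  0.0969] tilt [ 0.001 -0.001 -1.   ] turn -0.0 shift cm [ 0.05 -0.13  0.19] F [-3.4 -0.4  6. ] w 0.431 g 59.4
```

View pics/s2.png

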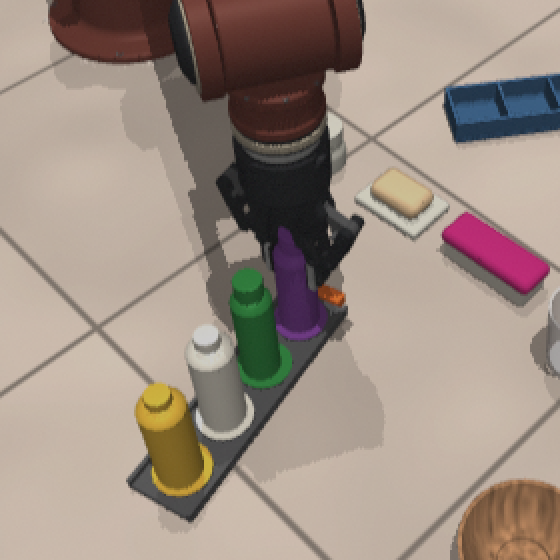

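The purple bottle is held between the pads, which are open 37 mm, and the others are undisturbed. Now I'll lift and turn.

move_arm:
  rows:
    - [0,0,-1,0,0,0,-1]
    - [0,0,-1.5,0,0,0,-1]
    - [0,0,-2,0,0,0,-1]
    - [0,0,-2,0,0,0,-1]
    - [0,0,-2,0,0,0,-1]
    - [0,0,-2,0,0,0,-1]
    - [0,0,-2,0,0,0,-1]
    - [0,0,-2,0,0,0,-1]
    - [0,0,-2,0,0,7.1,-1]
    - [0,0,0,0,0,7.1,-1]
    - [0,0,0,0,0,7.1,-1]
    - [0,0,0,0,0,7.1,-1]
    - [0,0,0,0,0,7.1,-1]
    - [0,0,0,0,0,7.1,-1]
    - [0,0,0,0,0,7.1,-1]
    - [0,0,0,0,0,0,-1]

```text
time: 7.0
tool_pos: [0.5229, -0.1775, 0.2605]
tool_rot: [-0.0, 0.886, 0.463, 0.0]
contact_force: [-0.5, 0.5, -0.3]
gripper_width: 0.429
grasp_force: 59.7
```

```bash
python3 -c "
from h import *
go('rp',.26)"
```

```text
rp t 7.0 pos [ 0.5229 -0.1775  0.2605] tilt [ 0.  0. -1.] turn -0.1 shift cm [ 41.11 -24.51   0.05] F [-0.5  0.5 -0.3] w 0.429 g 59.7
```

move_arm:
  rows:
    - [1.2,-0.7,0,0,0,0,-1]
    - [2.3,-1.38,0,0,0,0,-1]
    - [2.3,-1.38,0,0,0,0,-1]
    - [2.3,-1.38,0,0,0,0,-1]
    - [2.3,-1.38,0,0,0,0,-1]
    - [2.3,-1.38,0,0,0,0,-1]
    - [2.3,-1.38,0,0,0,0,-1]
    - [2.3,-1.38,0,0,0,0,-1]
    - [2.3,-1.38,0,0,0,0,-1]
    - [2.3,-1.38,0,0,0,0,-1]
    - [2.3,-1.38,0,0,0,0,-1]
    - [2.3,-1.38,0,0,0,0,-1]
    - [2.3,-1.38,0,0,0,0,-1]
    - [2.3,-1.38,0,0,0,0,-1]
    - [2.3,-1.38,0,0,0,0,-1]
    - [2.3,-1.38,0,0,0,0,-1]
    - [2.3,-1.38,0,0,0,0,-1]
    - [2.3,-1.38,0,0,0,0,-1]
    - [0.8,-0.35,0,0,0,0,-1]
    - [0,0,0,0,0,0,-1]

```text
time: 8.67
tool_pos: [0.5551, 0.302, 0.2601]
tool_rot: [-0.0, 0.885, 0.466, -0.0]
contact_force: [-0.1, -0.2, -0.2]
gripper_width: 0.433
grasp_force: 59.9
```

```bash
python3 -c "
from h import *
import cv2
go('rp',.09)
cv2.imwrite('pics/s3.png',manip.grab_frame('scene')['img'][0:260,300:580].repeat(2,0).repeat(2,1))"
```

```text
rp t 8.67 pos [0.5551 0.302  0.2601] tilt [-0.  0. -1.] turn 0.3 shift cm [-0.15  0.14 17.01] F [-0.1 -0.2 -0.2] w 0.433 g 59.9
```

View pics/s3.png

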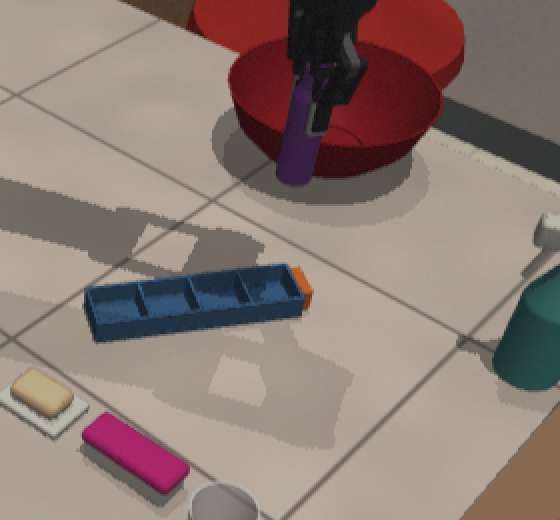

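The bottle hangs upright above pocket 1, next to the tab at about (303,290) in the crop. I'll lower it gently.

move_arm:
  rows:
    - [-0.15,0.14,1,0,0,0,-1]
    - [0,0,2,0,0,0,-1]
    - [0,0,2,0,0,0,-1]
    - [0,0,2,0,0,0,-1]
    - [0,0,2,0,0,0,-1]
    - [0,0,2,0,0,0,-1]
    - [0,0,2,0,0,0,-1]
    - [0,0,1.5,0,0,0,-1]
    - [0,0,1,0,0,0,-1]
    - [0,0,0.6,0,0,0,-1]
    - [0,0,0.4,0,0,0,-1]
    - [0,0,0.2,0,0,0,-1]
    - [0,0,0,0,0,0,-1]

```text
time: 9.8
tool_pos: [0.5565, 0.2978, 0.0938]
tool_rot: [0.0, 0.886, 0.464, 0.0]
contact_force: [0.4, -0.8, -0.5]
gripper_width: 0.432
grasp_force: 59.9
```

```bash
python3 -c "
from h import *
go('rp',.09)"
```

```text
rp t 9.8 pos [0.5565 0.2978 0.0938] tilt [ 0.001  0.    -1.   ] turn -0.0 shift cm [ 0.12 -0.21  0.38] F [ 0.4 -0.8 -0.5] w 0.432 g 59.9
```

move_arm:
  rows:
    - [0.1,-0.2,0.1,0,0,0,-1]
    - [0,0,0.1,0,0,0,-1]
    - [0,0,0.1,0,0,0,-1]
    - [0,0,0,0,0,0,-1]
    - [0,0,0,0,0,0,-1]

```text
time: 10.22
tool_pos: [0.5551, 0.2998, 0.0905]
tool_rot: [0.0, 0.886, 0.464, 0.0]
contact_force: [0.4, -0.1, -1.4]
gripper_width: 0.435
grasp_force: 59.9
```

```bash
python3 -c "
from h import *
go('rp',.09)"
```

```text
rp t 10.22 pos [0.5551 0.2998 0.0905] tilt [ 0.  0. -1.] turn -0.0 shift cm [0.04 0.02 0.05] F [ 0.4 -0.1 -1.4] w 0.435 g 59.9
```

move_arm:
  rows:
    - [0,0,0.1,0,0,0,-1]
    - [0,0,0.05,0,0,0,-1]
    - [0,0,0,0,0,0,-1]

```text
time: 10.47
tool_pos: [0.5554, 0.3, 0.0899]
tool_rot: [-0.0, 0.886, 0.464, 0.0]
contact_force: [-1.5, 0.2, 5.2]
gripper_width: 0.429
grasp_force: 60.4
```

move_arm:
  rows:
    - [0,0,0,0,0,0,0.2]
    - [0,0,0,0,0,0,0.5]
    - [0,0,0,0,0,0,1]
    - [0,0,0,0,0,0,1]
    - [0,0,0,0,0,0,1]
    - [0,0,0,0,0,0,1]
    - [0,0,-1,0,0,0,1]
    - [0,0,-2,0,0,0,1]
    - [0,0,-2,0,0,0,1]
    - [0,0,-2,0,0,0,1]
    - [0,0,-2,0,0,0,1]
    - [0,0,-2,0,0,0,1]
    - [0,0,-2,0,0,0,1]
    - [0,0,-2,0,0,0,1]
    - [0,0,-2,0,0,0,1]
    - [0,0,0,0,0,0,1]

```text
time: 11.8
tool_pos: [0.5571, 0.3005, 0.2655]
tool_rot: [0.001, 0.886, 0.464, 0.005]
contact_force: [0.1, 0.6, 0.8]
gripper_width: 0.997
grasp_force: 0.0
```

```bash
python3 -c "
from h import *
import cv2
go('g',.26)
cv2.imwrite('pics/s4.png',manip.grab_frame('scene')['img'][60:260,300:580].repeat(2,0).repeat(2,1))"
```

```text
g t 11.8 pos [0.5571 0.3005 0.2655] tilt [ 0.009  0.004 -1.   ] turn -49.7 shift cm [-51.4  -15.77   0.55] F [0.1 0.6 0.8] w 0.997 g 0.0
```

View pics/s4.png

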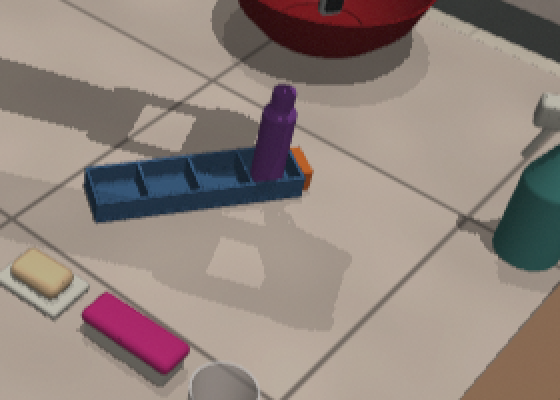

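Purple stands upright in the pocket next to the tab. Next is green.

move_arm:
  rows:
    - [0,0,0.5,0,0,-7.1,1]
    - [0,0,0,0,0,-7.1,1]
    - [0,0,0,0,0,-7.1,1]
    - [0,0,0,0,0,-7.1,1]
    - [0,0,0,0,0,-7.1,1]
    - [0,0,0,0,0,-7.1,1]
    - [0,0,0,0,0,-7.1,1]
    - [-2.5,-0.77,0,0,0,0,1]
    - [-2.5,-0.77,0,0,0,0,1]
    - [-2.5,-0.77,0,0,0,0,1]
    - [-2.5,-0.77,0,0,0,0,1]
    - [-2.5,-0.77,0,0,0,0,1]
    - [-2.5,-0.77,0,0,0,0,1]
    - [-2.5,-0.77,0,0,0,0,1]
    - [-2.5,-0.77,0,0,0,0,1]
    - [-2.5,-0.77,0,0,0,0,1]
    - [-2.5,-0.77,0,0,0,0,1]
    - [-2.5,-0.77,0,0,0,0,1]
    - [-2.5,-0.77,0,0,0,0,1]
    - [-2.5,-0.77,0,0,0,0,1]

```text
time: 13.52
tool_pos: [0.5413, -0.0412, 0.2521]
tool_rot: [-0.001, 0.609, 0.793, -0.001]
contact_force: [0.6, 0.6, 0.1]
gripper_width: 0.999
grasp_force: 0.0
```

move_arm:
  rows:
    - [-2.5,-0.77,0,0,0,0,1]
    - [-2.5,-0.77,0,0,0,0,1]
    - [-2.5,-0.77,0,0,0,0,1]
    - [-2.5,-0.77,0,0,0,0,1]
    - [-2.5,-0.77,0,0,0,0,1]
    - [-2.5,-0.77,0,0,0,0,1]
    - [-2.5,-0.77,0,0,0,0,1]
    - [-1.4,-0.37,0,0,0,0,1]
    - [0,0,0,0,0,0,1]
    - [0,0,0,0,0,0,1]
    - [0,0,0,0,0,0,1]

```text
time: 14.43
tool_pos: [0.5353, -0.2366, 0.2531]
tool_rot: [-0.001, 0.609, 0.793, 0.0]
contact_force: [-0.1, 0.4, 0.1]
gripper_width: 1.005
grasp_force: 0.0
```

```bash
python3 -c "
from h import *
go('g',.095)"
```

```text
g t 14.43 pos [ 0.5353 -0.2366  0.2531] tilt [-0.001  0.001 -1.   ] turn -0.0 shift cm [-0.09  0.24 15.81] F [-0.1  0.4  0.1] w 1.005 g 0.0
```

move_arm:
  rows:
    - [-0.1,0.24,1,0,0,0,1]
    - [0,0,2,0,0,0,1]
    - [0,0,2,0,0,0,1]
    - [0,0,2,0,0,0,1]
    - [0,0,2,0,0,0,1]
    - [0,0,2,0,0,0,1]
    - [0,0,2,0,0,0,1]
    - [0,0,1.5,0,0,0,1]
    - [0,0,1,0,0,0,1]
    - [0,0,0.3,0,0,0,1]
    - [0,0,0,0,0,0,1]
    - [0,0,0,0,0,0,-1]
    - [0,0,0,0,0,0,-1]
    - [0,0,0,0,0,0,-1]
    - [0,0,0,0,0,0,-1]
    - [0,0,0,0,0,0,-1]
    - [0,0,0,0,0,0,-1]
    - [0,0,0,0,0,0,-1]
    - [0,0,0,0,0,0,-1]

```text
time: 16.02
tool_pos: [0.5382, -0.2385, 0.0971]
tool_rot: [0.001, 0.609, 0.793, -0.0]
contact_force: [-2.7, -0.1, 6.3]
gripper_width: 0.408
grasp_force: 59.4
```

move_arm:
  rows:
    - [0,0,-1,0,0,0,-1]
    - [0,0,-1.5,0,0,0,-1]
    - [0,0,-2,0,0,0,-1]
    - [0,0,-2,0,0,0,-1]
    - [0,0,-2,0,0,0,-1]
    - [0,0,-2,0,0,0,-1]
    - [0,0,-2,0,0,0,-1]
    - [0,0,-2,0,0,0,-1]
    - [0,0,-2,0,0,7.1,-1]
    - [0,0,0,0,0,7.1,-1]
    - [0,0,0,0,0,7.1,-1]
    - [0,0,0,0,0,7.1,-1]
    - [0,0,0,0,0,7.1,-1]
    - [0,0,0,0,0,7.1,-1]
    - [0,0,0,0,0,7.1,-1]
    - [0,0,0,0,0,0,-1]

```text
time: 17.35
tool_pos: [0.5378, -0.2377, 0.2605]
tool_rot: [-0.0, 0.886, 0.463, 0.0]
contact_force: [0.5, -0.0, -1.9]
gripper_width: 0.405
grasp_force: 60.0
```

```bash
python3 -c "
from h import *
go('rg',.26)"
```

```text
rg t 17.35 pos [ 0.5378 -0.2377  0.2605] tilt [-0.     0.001 -1.   ] turn -0.1 shift cm [ 39.21 -29.15   0.05] F [ 0.5 -0.  -1.9] w 0.405 g 60.0
```

move_arm:
  rows:
    - [1.2,-0.9,0,0,0,0,-1]
    - [2.3,-1.71,0,0,0,0,-1]
    - [2.3,-1.71,0,0,0,0,-1]
    - [2.3,-1.71,0,0,0,0,-1]
    - [2.3,-1.71,0,0,0,0,-1]
    - [2.3,-1.71,0,0,0,0,-1]
    - [2.3,-1.71,0,0,0,0,-1]
    - [2.3,-1.71,0,0,0,0,-1]
    - [2.3,-1.71,0,0,0,0,-1]
    - [2.3,-1.71,0,0,0,0,-1]
    - [2.3,-1.71,0,0,0,0,-1]
    - [2.3,-1.71,0,0,0,0,-1]
    - [2.3,-1.71,0,0,0,0,-1]
    - [2.3,-1.71,0,0,0,0,-1]
    - [2.3,-1.71,0,0,0,0,-1]
    - [2.3,-1.71,0,0,0,0,-1]
    - [2.3,-1.71,0,0,0,0,-1]
    - [1.2,-0.9,0,0,0,0,-1]
    - [0,0,0,0,0,0,-1]
    - [0,0,0,0,0,0,-1]

```text
time: 19.02
tool_pos: [0.5209, 0.2514, 0.2606]
tool_rot: [-0.0, 0.885, 0.466, -0.0]
contact_force: [0.6, -0.2, -1.8]
gripper_width: 0.405
grasp_force: 60.0
```

```bash
python3 -c "
from h import *
go('rg',.09)"
```

```text
rg t 19.02 pos [0.5209 0.2514 0.2606] tilt [-0.001 -0.    -1.   ] turn 0.2 shift cm [-0.03  0.09 17.06] F [ 0.6 -0.2 -1.8] w 0.405 g 60.0
```

move_arm:
  rows:
    - [0,0,1,0,0,0,-1]
    - [0,0,2,0,0,0,-1]
    - [0,0,2,0,0,0,-1]
    - [0,0,2,0,0,0,-1]
    - [0,0,2,0,0,0,-1]
    - [0,0,2,0,0,0,-1]
    - [0,0,2,0,0,0,-1]
    - [0,0,1.5,0,0,0,-1]
    - [0,0,1,0,0,0,-1]
    - [0,0,0.6,0,0,0,-1]
    - [0,0,0.4,0,0,0,-1]
    - [0,0,0.2,0,0,0,-1]
    - [0,0,0,0,0,0,-1]
    - [0,0,0,0,0,0,-1]
    - [0,0,0,0,0,0,-1]

```text
time: 20.27
tool_pos: [0.5224, 0.2506, 0.0949]
tool_rot: [0.0, 0.886, 0.464, 0.001]
contact_force: [0.1, 0.8, -1.3]
gripper_width: 0.404
grasp_force: 60.0
```

```bash
python3 -c "
from h import *
go('rg',.09)"
```

```text
rg t 20.27 pos [0.5224 0.2506 0.0949] tilt [ 0.002  0.001 -1.   ] turn -0.0 shift cm [-0.06 -0.08  0.49] F [ 0.1  0.8 -1.3] w 0.404 g 60.0
```

move_arm:
  rows:
    - [0,0,0.2,0,0,0,-1]
    - [0,0,0.15,0,0,0,-1]
    - [0,0,0.1,0,0,0,-1]
    - [0,0,0.05,0,0,0,-1]
    - [0,0,0,0,0,0,-1]
    - [0,0,0,0,0,0,-1]

```text
time: 20.77
tool_pos: [0.5221, 0.2507, 0.0901]
tool_rot: [-0.0, 0.886, 0.464, 0.0]
contact_force: [-2.2, -0.6, 5.7]
gripper_width: 0.404
grasp_force: 60.6
```

move_arm:
  rows:
    - [0,0,0,0,0,0,0.2]
    - [0,0,0,0,0,0,0.5]
    - [0,0,0,0,0,0,1]
    - [0,0,0,0,0,0,1]
    - [0,0,0,0,0,0,1]
    - [0,0,0,0,0,0,1]
    - [0,0,-1,0,0,0,1]
    - [0,0,-2,0,0,0,1]
    - [0,0,-2,0,0,0,1]
    - [0,0,-2,0,0,0,1]
    - [0,0,-2,0,0,0,1]
    - [0,0,-2,0,0,0,1]
    - [0,0,-2,0,0,0,1]
    - [0,0,-2,0,0,0,1]
    - [0,0,-2,0,0,0,1]
    - [0,0,0,0,0,0,1]
    - [0,0,0,0,0,0,1]

```text
time: 22.18
tool_pos: [0.5225, 0.2506, 0.261]
tool_rot: [0.0, 0.886, 0.464, 0.002]
contact_force: [0.5, -0.8, -1.0]
gripper_width: 0.999
grasp_force: 0.0
```

```bash
python3 -c "
from h import *
import cv2
go('w',.26)
cv2.imwrite('pics/s5.png',manip.grab_frame('scene')['img'])"
```

```text
w t 22.18 pos [0.5225 0.2506 0.261 ] tilt [ 0.004  0.001 -1.   ] turn -49.7 shift cm [-53.41 -11.07   0.1 ] F [ 0.5 -0.8 -1. ] w 0.999 g 0.0
```

View pics/s5.png

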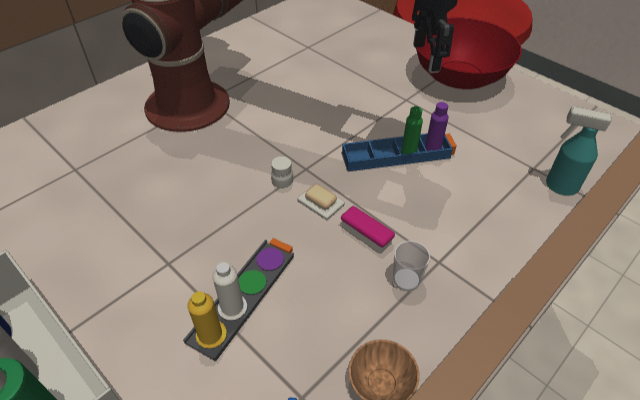

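Green (413,130) and purple (437,127) stand in pockets 2 and 1. White and yellow are still on the tray.

move_arm:
  rows:
    - [0,0,0,0,0,-7.1,1]
    - [0,0,0,0,0,-7.1,1]
    - [0,0,0,0,0,-7.1,1]
    - [0,0,0,0,0,-7.1,1]
    - [0,0,0,0,0,-7.1,1]
    - [0,0,0,0,0,-7.1,1]
    - [0,0,0,0,0,-7.1,1]
    - [-2.6,-0.54,0,0,0,0,1]
    - [-2.6,-0.54,0,0,0,0,1]
    - [-2.6,-0.54,0,0,0,0,1]
    - [-2.6,-0.54,0,0,0,0,1]
    - [-2.6,-0.54,0,0,0,0,1]
    - [-2.6,-0.54,0,0,0,0,1]
    - [-2.6,-0.54,0,0,0,0,1]
    - [-2.6,-0.54,0,0,0,0,1]
    - [-2.6,-0.54,0,0,0,0,1]
    - [-2.6,-0.54,0,0,0,0,1]
    - [-2.6,-0.54,0,0,0,0,1]
    - [-2.6,-0.54,0,0,0,0,1]
    - [-2.6,-0.54,0,0,0,0,1]

```text
time: 23.9
tool_pos: [0.5401, -0.0953, 0.2566]
tool_rot: [-0.002, 0.609, 0.793, -0.001]
contact_force: [0.4, 0.2, 0.3]
gripper_width: 0.997
grasp_force: 0.0
```

move_arm:
  rows:
    - [-2.6,-0.54,0,0,0,0,1]
    - [-2.6,-0.54,0,0,0,0,1]
    - [-2.6,-0.54,0,0,0,0,1]
    - [-2.6,-0.54,0,0,0,0,1]
    - [-2.6,-0.54,0,0,0,0,1]
    - [-2.6,-0.54,0,0,0,0,1]
    - [-2.6,-0.54,0,0,0,0,1]
    - [-1.4,-0.27,0,0,0,0,1]
    - [0,0,0,0,0,0,1]
    - [0,0,0,0,0,0,1]
    - [0,0,0,0,0,0,1]

```text
time: 24.82
tool_pos: [0.5525, -0.293, 0.2579]
tool_rot: [-0.001, 0.609, 0.793, 0.0]
contact_force: [-0.1, 0.5, -0.8]
gripper_width: 1.0
grasp_force: 0.0
```

```bash
python3 -c "
from h import *
go('w',.095)"
```

```text
w t 24.82 pos [ 0.5525 -0.293   0.2579] tilt [-0.001  0.001 -1.   ] turn 0.0 shift cm [-0.13  0.1  16.29] F [-0.1  0.5 -0.8] w 1.0 g 0.0
```

move_arm:
  rows:
    - [-0.1,0.1,1.5,0,0,0,1]
    - [0,0,2,0,0,0,1]
    - [0,0,2,0,0,0,1]
    - [0,0,2,0,0,0,1]
    - [0,0,2,0,0,0,1]
    - [0,0,2,0,0,0,1]
    - [0,0,2,0,0,0,1]
    - [0,0,1.5,0,0,0,1]
    - [0,0,1,0,0,0,1]
    - [0,0,0.3,0,0,0,1]
    - [0,0,0,0,0,0,1]
    - [0,0,0,0,0,0,-1]
    - [0,0,0,0,0,0,-1]
    - [0,0,0,0,0,0,-1]
    - [0,0,0,0,0,0,-1]
    - [0,0,0,0,0,0,-1]
    - [0,0,0,0,0,0,-1]
    - [0,0,0,0,0,0,-1]
    - [0,0,0,0,0,0,-1]

```text
time: 26.4
tool_pos: [0.5542, -0.2955, 0.0973]
tool_rot: [0.001, 0.609, 0.793, -0.0]
contact_force: [-2.3, -0.1, 5.9]
gripper_width: 0.448
grasp_force: 59.9
```

move_arm:
  rows:
    - [0,0,-1,0,0,0,-1]
    - [0,0,-1.5,0,0,0,-1]
    - [0,0,-2,0,0,0,-1]
    - [0,0,-2,0,0,0,-1]
    - [0,0,-2,0,0,0,-1]
    - [0,0,-2,0,0,0,-1]
    - [0,0,-2,0,0,0,-1]
    - [0,0,-2,0,0,0,-1]
    - [0,0,-2,0,0,7.1,-1]
    - [0,0,0,0,0,7.1,-1]
    - [0,0,0,0,0,7.1,-1]
    - [0,0,0,0,0,7.1,-1]
    - [0,0,0,0,0,7.1,-1]
    - [0,0,0,0,0,7.1,-1]
    - [0,0,0,0,0,7.1,-1]
    - [0,0,0,0,0,0,-1]

```text
time: 27.73
tool_pos: [0.5537, -0.2945, 0.2604]
tool_rot: [-0.0, 0.886, 0.463, -0.0]
contact_force: [0.7, 0.8, -1.5]
gripper_width: 0.455
grasp_force: 60.2
```

```bash
python3 -c "
from h import *
go('rw',.26)"
```

```text
rw t 27.73 pos [ 0.5537 -0.2945  0.2604] tilt [-0.     0.001 -1.   ] turn -0.1 shift cm [ 36.98 -33.69   0.04] F [ 0.7  0.8 -1.5] w 0.455 g 60.2
```

move_arm:
  rows:
    - [1.3,-1.16,0,0,0,0,-1]
    - [2.15,-1.96,0,0,0,0,-1]
    - [2.15,-1.96,0,0,0,0,-1]
    - [2.15,-1.96,0,0,0,0,-1]
    - [2.15,-1.96,0,0,0,0,-1]
    - [2.15,-1.96,0,0,0,0,-1]
    - [2.15,-1.96,0,0,0,0,-1]
    - [2.15,-1.96,0,0,0,0,-1]
    - [2.15,-1.96,0,0,0,0,-1]
    - [2.15,-1.96,0,0,0,0,-1]
    - [2.15,-1.96,0,0,0,0,-1]
    - [2.15,-1.96,0,0,0,0,-1]
    - [2.15,-1.96,0,0,0,0,-1]
    - [2.15,-1.96,0,0,0,0,-1]
    - [2.15,-1.96,0,0,0,0,-1]
    - [2.15,-1.96,0,0,0,0,-1]
    - [2.15,-1.96,0,0,0,0,-1]
    - [1.3,-1.16,0,0,0,0,-1]
    - [0,0,0,0,0,0,-1]
    - [0,0,0,0,0,0,-1]

```text
time: 29.4
tool_pos: [0.4871, 0.2021, 0.2606]
tool_rot: [0.0, 0.885, 0.466, -0.0]
contact_force: [0.7, -0.6, -0.9]
gripper_width: 0.455
grasp_force: 60.6
```

```bash
python3 -c "
from h import *
go('rw',.09)"
```

```text
rw t 29.4 pos [0.4871 0.2021 0.2606] tilt [-0. -0. -1.] turn 0.2 shift cm [-0.06  0.05 17.06] F [ 0.7 -0.6 -0.9] w 0.455 g 60.6
```

move_arm:
  rows:
    - [0,0,1,0,0,0,-1]
    - [0,0,2,0,0,0,-1]
    - [0,0,2,0,0,0,-1]
    - [0,0,2,0,0,0,-1]
    - [0,0,2,0,0,0,-1]
    - [0,0,2,0,0,0,-1]
    - [0,0,2,0,0,0,-1]
    - [0,0,1.5,0,0,0,-1]
    - [0,0,1,0,0,0,-1]
    - [0,0,0.6,0,0,0,-1]
    - [0,0,0.4,0,0,0,-1]
    - [0,0,0.2,0,0,0,-1]
    - [0,0,0,0,0,0,-1]
    - [0,0,0,0,0,0,-1]
    - [0,0,0,0,0,0,-1]

```text
time: 30.65
tool_pos: [0.4887, 0.2013, 0.0949]
tool_rot: [0.0, 0.886, 0.464, 0.001]
contact_force: [-1.6, 1.2, -0.9]
gripper_width: 0.454
grasp_force: 60.6
```

```bash
python3 -c "
from h import *
go('rw',.09)"
```

```text
rw t 30.65 pos [0.4887 0.2013 0.0949] tilt [ 0.002  0.    -1.   ] turn -0.0 shift cm [-0.09 -0.12  0.49] F [-1.6  1.2 -0.9] w 0.454 g 60.6
```

move_arm:
  rows:
    - [-0.1,-0.1,0.2,0,0,0,-1]
    - [0,0,0.15,0,0,0,-1]
    - [0,0,0.1,0,0,0,-1]
    - [0,0,0.05,0,0,0,-1]
    - [0,0,0,0,0,0,-1]
    - [0,0,0,0,0,0,-1]

```text
time: 31.15
tool_pos: [0.4869, 0.2013, 0.0903]
tool_rot: [-0.0, 0.886, 0.464, 0.0]
contact_force: [-2.8, -0.1, 6.3]
gripper_width: 0.455
grasp_force: 61.2
```

It's touching the floor, so I'll release and retreat.

move_arm:
  rows:
    - [0,0,0,0,0,0,0.2]
    - [0,0,0,0,0,0,0.5]
    - [0,0,0,0,0,0,1]
    - [0,0,0,0,0,0,1]
    - [0,0,0,0,0,0,1]
    - [0,0,0,0,0,0,1]
    - [0,0,-1,0,0,0,1]
    - [0,0,-2,0,0,0,1]
    - [0,0,-2,0,0,0,1]
    - [0,0,-2,0,0,0,1]
    - [0,0,-2,0,0,0,1]
    - [0,0,-2,0,0,0,1]
    - [0,0,-2,0,0,0,1]
    - [0,0,-2,0,0,0,1]
    - [0,0,-2,0,0,0,1]
    - [0,0,0,0,0,0,1]
    - [0,0,0,0,0,0,1]

```text
time: 32.57
tool_pos: [0.4872, 0.2011, 0.2608]
tool_rot: [0.0, 0.886, 0.464, 0.002]
contact_force: [-0.9, -0.4, -0.5]
gripper_width: 0.996
grasp_force: 0.0
```

```bash
python3 -c "
from h import *
import cv2
go('y',.26)
cv2.imwrite('pics/s6.png',manip.grab_frame('scene')['img'])"
```

```text
y t 32.57 pos [0.4872 0.2011 0.2608] tilt [ 0.004  0.001 -1.   ] turn -49.7 shift cm [-55.59  -6.43   0.08] F [-0.9 -0.4 -0.5] w 0.996 g 0.0
```

View pics/s6.png

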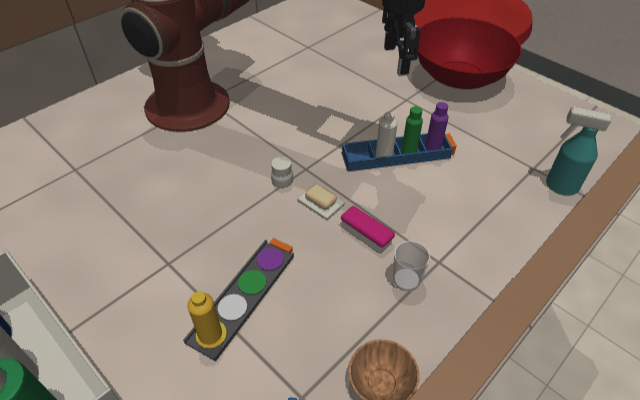

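White stands in pocket 3 (386,137). Yellow is the last one.

move_arm:
  rows:
    - [0,0,0,0,0,-7.1,1]
    - [0,0,0,0,0,-7.1,1]
    - [0,0,0,0,0,-7.1,1]
    - [0,0,0,0,0,-7.1,1]
    - [0,0,0,0,0,-7.1,1]
    - [0,0,0,0,0,-7.1,1]
    - [0,0,0,0,0,-7.1,1]
    - [-2.7,-0.31,0,0,0,0,1]
    - [-2.7,-0.31,0,0,0,0,1]
    - [-2.7,-0.31,0,0,0,0,1]
    - [-2.7,-0.31,0,0,0,0,1]
    - [-2.7,-0.31,0,0,0,0,1]
    - [-2.7,-0.31,0,0,0,0,1]
    - [-2.7,-0.31,0,0,0,0,1]
    - [-2.7,-0.31,0,0,0,0,1]
    - [-2.7,-0.31,0,0,0,0,1]
    - [-2.7,-0.31,0,0,0,0,1]
    - [-2.7,-0.31,0,0,0,0,1]
    - [-2.7,-0.31,0,0,0,0,1]
    - [-2.7,-0.31,0,0,0,0,1]

```text
time: 34.28
tool_pos: [0.5373, -0.1496, 0.2565]
tool_rot: [-0.002, 0.609, 0.793, -0.0]
contact_force: [0.2, -0.3, 0.8]
gripper_width: 1.0
grasp_force: 0.0
```

move_arm:
  rows:
    - [-2.7,-0.31,0,0,0,0,1]
    - [-2.7,-0.31,0,0,0,0,1]
    - [-2.7,-0.31,0,0,0,0,1]
    - [-2.7,-0.31,0,0,0,0,1]
    - [-2.7,-0.31,0,0,0,0,1]
    - [-2.7,-0.31,0,0,0,0,1]
    - [-2.7,-0.31,0,0,0,0,1]
    - [-1.6,-0.23,0,0,0,0,1]
    - [0,0,0,0,0,0,1]
    - [0,0,0,0,0,0,1]
    - [0,0,0,0,0,0,1]

```text
time: 35.2
tool_pos: [0.5675, -0.3518, 0.2572]
tool_rot: [-0.001, 0.609, 0.793, 0.0]
contact_force: [-0.6, -0.1, 0.1]
gripper_width: 0.999
grasp_force: 0.0
```

```bash
python3 -c "
from h import *
go('y',.095)"
```

```text
y t 35.2 pos [ 0.5675 -0.3518  0.2572] tilt [-0.002  0.002 -1.   ] turn -0.0 shift cm [-0.1   0.13 16.22] F [-0.6 -0.1  0.1] w 0.999 g 0.0
```

move_arm:
  rows:
    - [-0.1,0.1,1.5,0,0,0,1]
    - [0,0,2,0,0,0,1]
    - [0,0,2,0,0,0,1]
    - [0,0,2,0,0,0,1]
    - [0,0,2,0,0,0,1]
    - [0,0,2,0,0,0,1]
    - [0,0,2,0,0,0,1]
    - [0,0,1.5,0,0,0,1]
    - [0,0,1,0,0,0,1]
    - [0,0,0.3,0,0,0,1]
    - [0,0,0,0,0,0,1]
    - [0,0,0,0,0,0,-1]
    - [0,0,0,0,0,0,-1]
    - [0,0,0,0,0,0,-1]
    - [0,0,0,0,0,0,-1]
    - [0,0,0,0,0,0,-1]
    - [0,0,0,0,0,0,-1]
    - [0,0,0,0,0,0,-1]
    - [0,0,0,0,0,0,-1]

```text
time: 36.78
tool_pos: [0.5695, -0.3543, 0.0974]
tool_rot: [0.001, 0.609, 0.793, -0.0]
contact_force: [-2.8, -0.0, 6.3]
gripper_width: 0.454
grasp_force: 59.9
```

move_arm:
  rows:
    - [0,0,-1,0,0,0,-1]
    - [0,0,-1.5,0,0,0,-1]
    - [0,0,-2,0,0,0,-1]
    - [0,0,-2,0,0,0,-1]
    - [0,0,-2,0,0,0,-1]
    - [0,0,-2,0,0,0,-1]
    - [0,0,-2,0,0,0,-1]
    - [0,0,-2,0,0,0,-1]
    - [0,0,-2,0,0,7.1,-1]
    - [0,0,0,0,0,7.1,-1]
    - [0,0,0,0,0,7.1,-1]
    - [0,0,0,0,0,7.1,-1]
    - [0,0,0,0,0,7.1,-1]
    - [0,0,0,0,0,7.1,-1]
    - [0,0,0,0,0,7.1,-1]
    - [0,0,0,0,0,0,-1]

```text
time: 38.12
tool_pos: [0.5692, -0.3533, 0.2615]
tool_rot: [0.0, 0.886, 0.463, 0.0]
contact_force: [-0.4, -0.2, -2.2]
gripper_width: 0.453
grasp_force: 60.2
```

```bash
python3 -c "
from h import *
go('ry',.26)"
```

```text
ry t 38.12 pos [ 0.5692 -0.3533  0.2615] tilt [ 0.001 -0.    -1.   ] turn -0.1 shift cm [ 34.94 -38.31   0.15] F [-0.4 -0.2 -2.2] w 0.453 g 60.2
```

move_arm:
  rows:
    - [1.47,-1.55,0,0,0,0,-1]
    - [2,-2.2,0,0,0,0,-1]
    - [2,-2.2,0,0,0,0,-1]
    - [2,-2.2,0,0,0,0,-1]
    - [2,-2.2,0,0,0,0,-1]
    - [2,-2.2,0,0,0,0,-1]
    - [2,-2.2,0,0,0,0,-1]
    - [2,-2.2,0,0,0,0,-1]
    - [2,-2.2,0,0,0,0,-1]
    - [2,-2.2,0,0,0,0,-1]
    - [2,-2.2,0,0,0,0,-1]
    - [2,-2.2,0,0,0,0,-1]
    - [2,-2.2,0,0,0,0,-1]
    - [2,-2.2,0,0,0,0,-1]
    - [2,-2.2,0,0,0,0,-1]
    - [2,-2.2,0,0,0,0,-1]
    - [2,-2.2,0,0,0,0,-1]
    - [1.47,-1.55,0,0,0,0,-1]
    - [0,0,0,0,0,0,-1]
    - [0,0,0,0,0,0,-1]

```text
time: 39.78
tool_pos: [0.4532, 0.1526, 0.2614]
tool_rot: [0.0, 0.885, 0.466, 0.0]
contact_force: [0.0, 0.5, -1.5]
gripper_width: 0.453
grasp_force: 60.7
```

```bash
python3 -c "
from h import *
go('ry',.09)"
```

```text
ry t 39.78 pos [0.4532 0.1526 0.2614] tilt [ 0.001 -0.    -1.   ] turn 0.2 shift cm [-0.06  0.03 17.14] F [ 0.   0.5 -1.5] w 0.453 g 60.7
```

move_arm:
  rows:
    - [0,0,1,0,0,0,-1]
    - [0,0,2,0,0,0,-1]
    - [0,0,2,0,0,0,-1]
    - [0,0,2,0,0,0,-1]
    - [0,0,2,0,0,0,-1]
    - [0,0,2,0,0,0,-1]
    - [0,0,2,0,0,0,-1]
    - [0,0,1.5,0,0,0,-1]
    - [0,0,1,0,0,0,-1]
    - [0,0,0.6,0,0,0,-1]
    - [0,0,0.4,0,0,0,-1]
    - [0,0,0.2,0,0,0,-1]
    - [0,0,0,0,0,0,-1]
    - [0,0,0,0,0,0,-1]
    - [0,0,0,0,0,0,-1]

```text
time: 41.03
tool_pos: [0.4542, 0.1519, 0.0948]
tool_rot: [0.0, 0.886, 0.464, 0.001]
contact_force: [1.1, -0.3, -2.2]
gripper_width: 0.453
grasp_force: 60.7
```

```bash
python3 -c "
from h import *
go('ry',.09)"
```

```text
ry t 41.03 pos [0.4542 0.1519 0.0948] tilt [ 0.002  0.    -1.   ] turn -0.0 shift cm [-0.06 -0.1   0.48] F [ 1.1 -0.3 -2.2] w 0.453 g 60.7
```

move_arm:
  rows:
    - [-0.1,-0.1,0.2,0,0,0,-1]
    - [0,0,0.15,0,0,0,-1]
    - [0,0,0.1,0,0,0,-1]
    - [0,0,0.05,0,0,0,-1]
    - [0,0,0,0,0,0,-1]
    - [0,0,0,0,0,0,-1]

```text
time: 41.53
tool_pos: [0.4526, 0.1519, 0.0904]
tool_rot: [-0.0, 0.886, 0.464, 0.0]
contact_force: [-2.6, 0.7, 6.2]
gripper_width: 0.451
grasp_force: 61.4
```

move_arm:
  rows:
    - [0,0,0,0,0,0,0.2]
    - [0,0,0,0,0,0,0.5]
    - [0,0,0,0,0,0,1]
    - [0,0,0,0,0,0,1]
    - [0,0,0,0,0,0,1]
    - [0,0,0,0,0,0,1]
    - [0,0,-1,0,0,0,1]
    - [0,0,-2,0,0,0,1]
    - [0,0,-2,0,0,0,1]
    - [0,0,-2,0,0,0,1]
    - [0,0,-2,0,0,0,1]
    - [0,0,-2,0,0,0,1]
    - [0,0,-2,0,0,0,1]
    - [0,0,-2,0,0,0,1]
    - [0,0,-2,0,0,0,1]
    - [0,0,0,0,0,0,1]
    - [0,0,0,0,0,0,1]
    - [0,0,0,0,0,0,1]

```text
time: 43.03
tool_pos: [0.4517, 0.1515, 0.2581]
tool_rot: [-0.0, 0.886, 0.464, -0.0]
contact_force: [0.1, -0.6, -0.1]
gripper_width: 0.999
grasp_force: 0.0
```

```bash
python3 -c "
from h import *
import cv2
go('ry',.26)
a=manip.grab_frame('scene')['img'][80:180,320:480]
cv2.imwrite('pics/s7.png',cv2.resize(a,None,fx=5,fy=5,interpolation=cv2.INTER_CUBIC))"
```

```text
ry t 43.03 pos [0.4517 0.1515 0.2581] tilt [-0.001 -0.    -1.   ] turn -0.0 shift cm [ 0.12  0.08 -0.19] F [ 0.1 -0.6 -0.1] w 0.999 g 0.0
```

View pics/s7.png

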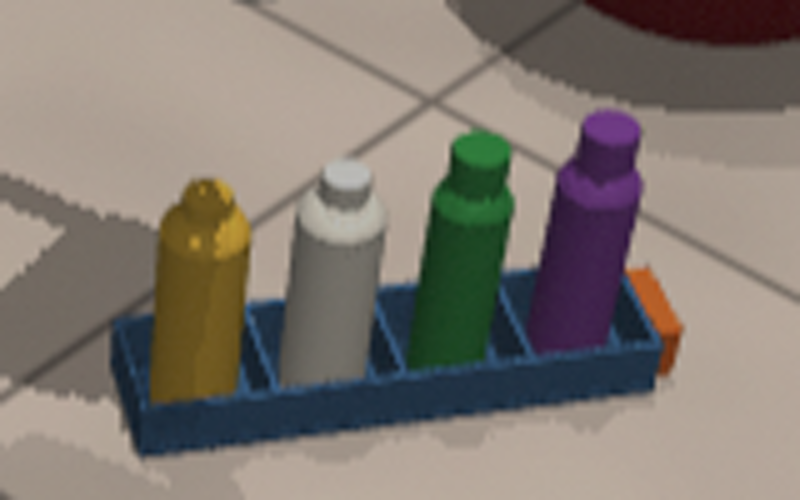

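All four bottles stand upright in their pockets: purple, green, white and yellow, counted from the tab. The gripper is clear, so I'm handing in.

```bash
python3 -c "
from plant import manip
print(manip.job_done())"
```

```text
the job is handed in; nothing more can be done
None
```

All four bottles now stand upright in the blue rack in tray order from the tab (purple, green, white, yellow), and I handed the job in at about 43 s of the 106 s allowed; the hand-in call returned no verdict.

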